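# Open the dry-block heater and fit the vial block

## Task

The small dry-block heater in the right-hand corner of the bench has to be made ready for the four vials in the rack. Lift its cover off by the knob and set it down, right way up and flat, on the bare bench; then take the aluminium block with the four wide wells by its long lifting handle and lower it into the heater's well until it is fully home, flush with the rim. Set both down gently rather than dropping them, and leave the other block (many narrow holes) and the vial rack where they are.

Things in the scene. Friction and masses are not known exactly. Their poses are not given: they have to be found in the camera images.
- heater: dry-block heater, fixed: white housing 86 (x) x 96 (y) x 110 mm high, display and keys on its front (-x); an aluminium rim 75 x 85 mm outside stands 2 mm proud of its top (rim at 112 mm) round its well. Origin at the centre of its underside; x points from the front to the back, z up. On its left a sample carousel (134 to 189 mm high), on its right a 280 mm panel.
- well_floor (a point): centre of the floor of the heater's well, 62 mm above the bench, with the heater's axes. The well is 67 mm (x) by 77 mm (y) and 50 mm deep; its mouth (the rim) lies 50 mm above this point and has a 2 mm chamfer.
- cover: loose cover of the heater: a steel plate 75 (x) x 85 (y) x 12 mm with a spigot 63 x 73 x 8 mm below it that sits in the well with 2 mm play, and a black knob on top; 57 mm high in all, 0.17 to 0.34 kg. Origin at the centre of the spigot's underside (104 mm above the bench on the heater, 0 when it stands flat on the bench); z up through the knob.
- knob (a point): middle of the head of the cover's round knob, 46 mm above the cover's origin. The head is 30 mm in diameter and 22 mm high (35 to 57 mm above the cover's origin), on a neck of 14 mm; 23 mm below this point begins a flat 3 mm boss on the plate.
- vial_block: aluminium block 64 (x) x 74 (y) x 50 mm with two by two wide wells (24.5 mm across, 42 mm deep) and a T-shaped lifting handle on its middle (8 mm rod, black crossbar), 152 mm high in all, 0.36 to 0.54 kg. Origin at the centre of its underside; y along its long side. Fits the heater's well with 1.5 mm play a side, also turned by half a turn; home, its top is flush with the rim.
- handle (a point): middle of the black crossbar of the vial block's handle, 145 mm above the block's origin, with the block's axes. The bar is 14 mm wide (x), 52 mm long (y) and 14 mm high.
- tube_block: the other heating block, 64 x 74 x 50 mm, with 20 narrow holes (9 mm) and no handle: a bystander. Origin at the centre of its underside.
- rack: blue vial rack 62 x 120 x 44 mm with four 72 mm vials standing in it, a bystander. Origin at the centre of its underside.
- bare_bench (a point): middle of a patch of bare bench, 100 mm (x) by 95 mm (y), between the vial block and the other block. Tall instruments stand behind its right (above y < 0.07 m beyond x = 0.57 m) and on its left (beyond y = 0.165 m).

How it is judged:
By the outcome, as a careful person would: the job done as asked, in the order asked, and still so for the second after the job is handed in, with the robot touching nothing.
It also fails if it takes over 72 s, if anything falls off the work surface, if the arm or the gripper's body presses on something with over 40 N, if the wrist force passes 120 N, or if a joint passes its speed limit or range.

## Robot

A 6-joint arm with a two-finger parallel gripper is mounted at the origin on a cart in front of the work surface, level with it; the furniture and walls round the work are solid. World frame = base frame: x ahead of the robot, y to its left, z up, the work surface at z = 0. Lengths are in m, angles in degrees, forces in N, time in s.
With the tool pointing down it reaches from about 0.35 to 0.875 m from the base axis. Payload 4.2 kg.
Tool frame: the origin (TCP) lies at the very end of the fingers, on their centre line; the grasp point (between the pads) lies 19 mm behind it (bot.tcp_to_grasp is the distance from the TCP to the grasp point, in m); z points along the fingers, y is the line along which they close (so a half turn about z gives the same grasp; the last joint's range is limited). The gripper opens to 87 mm and grips with 3 to 60 N. Pads are 19 mm wide; open, the fingers measure 117 mm over their backs; the gripper's body (75 mm by 190 mm) begins 51 mm behind the grasp point.
Start: joints at [-58.293, 22.042, 0.453, 0, -68.411, -14.817], TCP at [0.182, -0.598, 0.223] pointing down, gripper open.
Joint ranges: [-179.83, 179.83], [-69.29, 118.12], [-61.27, 80.66], [-181.25, 117.63], [-171.15, -9.14], [-177.46, 177.46]. Speed limits (degrees/s): [159.86, 159.86, 180, 180, 180, 180].

## Interface

Orientations are given as [roll, pitch, yaw] about the fixed x, y, z axes, in that order (R = Rz(yaw) Ry(pitch) Rx(roll)).
In Python, from plant import bot, imaging gives the robot as it stands.
- The arm moves only by the shell command python3 -m handwheel 'ROWS' [OPENING] [FORCE]. ROWS is JSON, a list that holds one entry, the list of rows, each a list of 6 numbers: the shift along the tool's x, y, z scaled (see below), then the turn, a rotation vector about the tool's x, y, z scaled (see below). A call has 1 to 10 rows; each row shifts and turns the commanded pose from where the row before left it, along the tool's axes as they then stand; what a row does not reach is not made up. The controller multiplies each number of a shift by 0.4 m and each number of a turn by 120 degrees. A row lasts 1/8 s, in which the tool goes at most 62.5 mm and 10.7 degrees, less where a joint would pass 70% of its speed; a pose out of reach is approached as far as the arm can. A call with a number of a shift or a turn outside -1 to 1 is refused whole. A call with a gripper value outside its range is refused whole. OPENING is the opening, from 0 (shut) to 1 (fully open), set as the call begins (- or left out, the last holds). The fingers move at their own pace and stop on an object; FORCE is the grip in N (left out, the last holds). Time passes only in rows, so rows that do not move let the fingers close. It gives the time, the measured TCP pose, the force, the opening and the grip force at its end, in the units of the state.
- bot.get_obs(): the state, without advancing time (a new reading comes with each control period).
- imaging.get_image(name): name is "scene" or "top"; returns a dict with "frame" (384x512x3 uint8, red, green, blue), "vfov" (degrees; the focal length in pixels is half the picture's height over the tangent of half this angle, whatever the lens; pixels are square), "cx", "cy" (the principal point, pixels), "R" (3x3) and "t" (3): a world point X has camera coordinates R X + t. Camera axes: x right, y down, z forward; pixel columns grow to the right and rows downward; lengths in m; the calibration is good to about 2 mm. A picture is of the moment at which its call begins. There is no depth.
- bot.hand_in(): hands the job in; it is judged then, once.
The state is a dict: "clock": time; "joint_positions": joint angles; "qd": joint speeds; "tau": joint torques, N m; "eef_pos": TCP position; "eef_rot": TCP orientation; "ft_force": force on the tool from outside, world axes, zero at the start; "moment": the same for the moment, N m; "opening": finger opening in m; "grip_force": force on a finger pad.
Only numpy, scipy, OpenCV 4.12 (cv2) and the standard library are available. Lean on these libraries where they do the work, as an engineer would, in place of code of your own. Each camera call takes 0.05 s, during which the arm holds its last target. There are 200 camera calls.

## Working session

There is one attempt and no reset: what is moved stays moved. The work goes in short steps, Python scripts to look and compute and a shell command to move; the robot and the scene stay as the last step left them, time stands still between calls to the robot, and variables do not carry over. Pictures are saved under pics/ and viewed, at most 10 in all, crops included, and the job is handed in when it is done.

```bash
mkdir -p pics && ls && python3 - <<'E'
from plant import bot, imaging
import cv2, numpy as np, pickle
d={}
for n in("scene","top"):
    im=imaging.get_image(n); d[n]=im
    cv2.imwrite(f"pics/{n}0.png",cv2.resize(im["frame"][:,:,::-1],(800,600),interpolation=cv2.INTER_CUBIC))
    print(n,im["vfov"],im["cx"],im["cy"],np.round(im["R"],3).tolist(),np.round(im["t"],3).tolist())
pickle.dump(d,open("im0.pkl","wb"))
print(bot.get_obs())
E
```

```text
pics
scene 42.035825844401664 252.48757320154465 193.97483899336527 [[-0.425, -0.905, -0.008], [-0.573, 0.276, -0.772], [0.701, -0.324, -0.635]] [0.113, 0.44, 0.896]
top 56.110154593079194 256.1698269072526 186.8599955244449 [[-0.022, -1.0, -0.002], [-0.979, 0.022, -0.202], [0.202, -0.002, -0.979]] [-0.11, 0.546, 0.848]
{'clock': 0.1, 'joint_positions': array([-5.82915378e+01,  2.20881716e+01,  3.87700757e-01, -2.50582385e-02,
       -6.84096688e+01, -1.48181549e+01]), 'qd': array([ 0.00406258, -0.08352351,  0.26022082,  0.0509171 , -0.00696251,
       -0.03632147]), 'tau': array([-2.19297408e-04, -3.91689849e+01,  1.87934035e+01,  4.23190981e+00,
        1.34577855e-02, -7.22678715e-05]), 'eef_pos': array([ 0.18146871, -0.59752374,  0.22155114]), 'eef_rot': array([ 1.79887567e+02, -5.66086365e-03, -1.63118930e+02]), 'ft_force': array([-0.41140697,  0.02922232, -0.38903384]), 'moment': array([-0.01445682, -0.02813703,  0.01598423]), 'grip_force': 0.0, 'opening': 0.08750459602545321}
```

View pics/scene0.png

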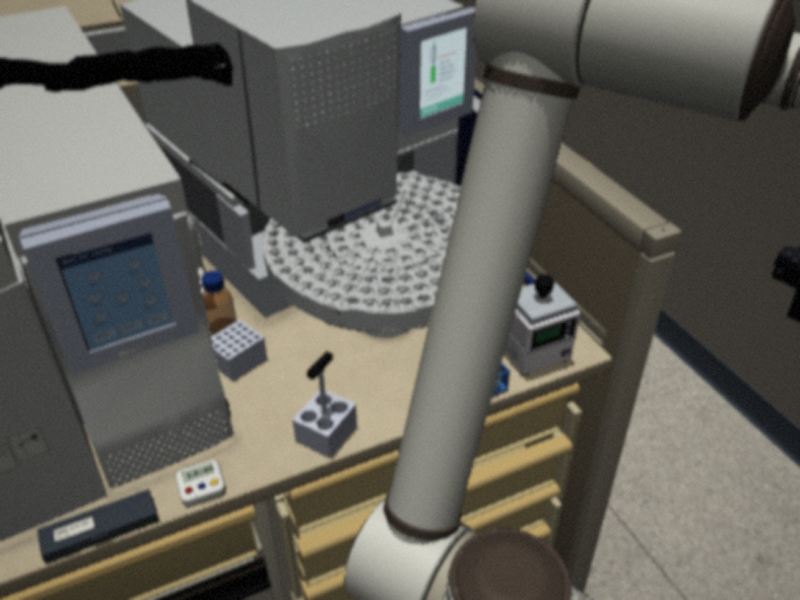

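View pics/top0.png

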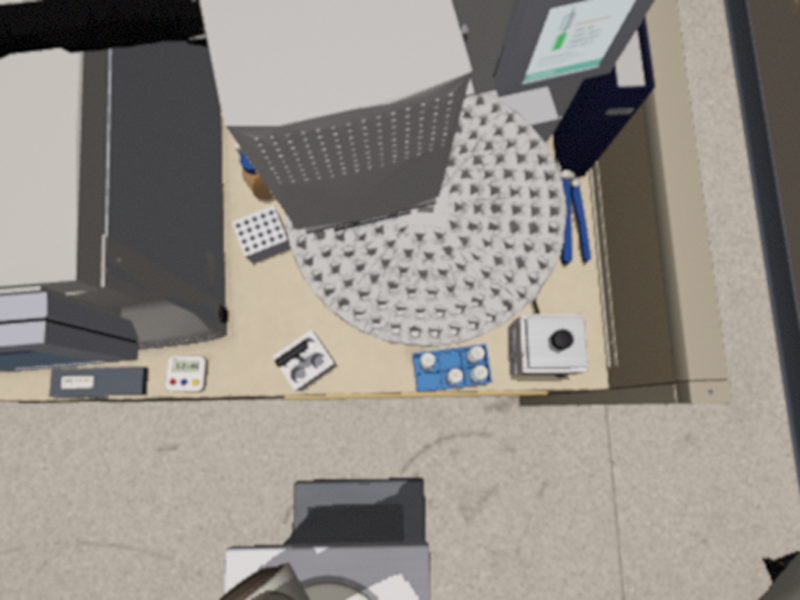

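The scene view shows the vial block (≈325,420), handle (320,365), tube block (238,348) and the heater with its cover (545,310, knob 543,288). The top view shows the heater (552,345), rack (452,367), vial block (304,360) and tube block (260,233), with bare bench around (270,295).

```bash
cat > cam.py <<'E'
import numpy as np, cv2, pickle
def proj(im,X):
    c=np.atleast_2d(X)@np.array(im["R"]).T+np.array(im["t"]); f=im["frame"].shape[0]/2/np.tan(np.radians(im["vfov"]/2))
    return c[:,:2]/c[:,2:]*f+[im["cx"],im["cy"]]
def onplane(im,uv,z):
    f=im["frame"].shape[0]/2/np.tan(np.radians(im["vfov"]/2)); R=np.array(im["R"]);t=np.array(im["t"])
    d=R.T@np.array([(uv[0]-im["cx"])/f,(uv[1]-im["cy"])/f,1]); o=-R.T@t
    return o+d*(z-o[2])/d[2]
def crop(im,u0,v0,w=80,h=60,s=5):
    a=cv2.resize(im["frame"][v0:v0+h,u0:u0+w,::-1],None,fx=s,fy=s,interpolation=cv2.INTER_CUBIC)
    for k in range(0,w,10):
        cv2.line(a,(k*s+s//2,0),(k*s+s//2,h*s),(0,200,255),1); cv2.putText(a,str(u0+k),(k*s+4,9),0,.35,(0,0,255),1)
    for k in range(0,h,10):
        cv2.line(a,(0,k*s+s//2),(w*s,k*s+s//2),(0,200,255),1); cv2.putText(a,str(v0+k),(0,k*s+12),0,.35,(0,0,255),1)
    return a
E
python3 - <<'E'
from cam import *
d=pickle.load(open("im0.pkl","rb")); t,s=d["top"],d["scene"]
m=np.vstack([np.hstack([crop(t,315,190),crop(t,160,200)]),np.hstack([crop(s,310,170,80,75,4).copy()[:300].copy() if 0 else cv2.copyMakeBorder(crop(s,310,172,80,75,4),0,0,0,80,0),cv2.copyMakeBorder(crop(s,175,222,80,75,4),0,0,0,80,0)])])
cv2.imwrite("pics/m1.png",m)
E
```

```text
(no output)
```

View pics/m1.png

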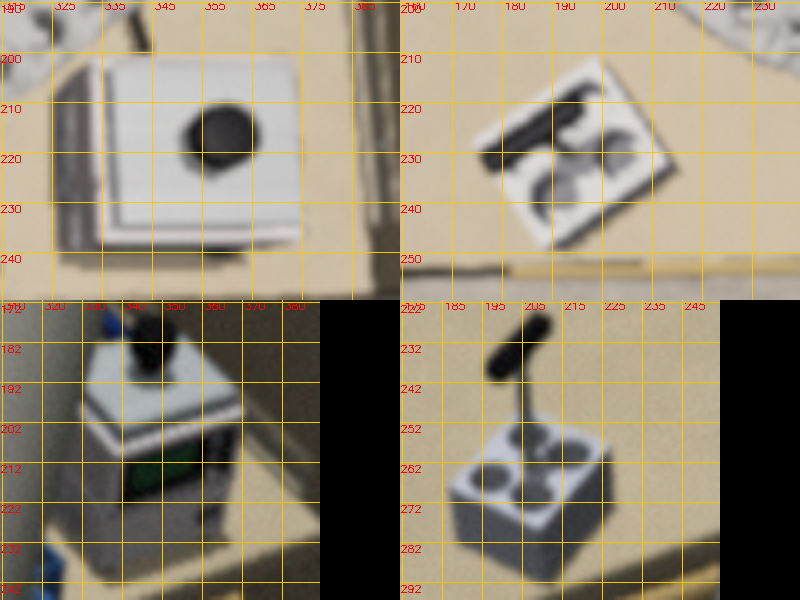

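```bash
cat > fit.py <<'E'
from cam import *
from scipy.optimize import least_squares
def fit(pts,x0,sy=1):
    # pts: list (im, local xyz, uv)
    def res(p):
        c,s=np.cos(p[2]),np.sin(p[2])
        R=np.array([[c,-s,0],[s,c,0],[0,0,1]])
        return np.concatenate([proj(im,R@np.array(l)+[p[0],p[1],0])[0]-uv for im,l,uv in pts])
    r=least_squares(res,x0,loss="soft_l1"); return r.x,res(r.x).reshape(-1,2)
E
python3 - <<'E'
from fit import *
d=pickle.load(open("im0.pkl","rb")); t,s=d["top"],d["scene"]
print("knob",onplane(t,(359.3,216.8),.16),onplane(s,(348,183),.15))
print("bar",onplane(t,(187.8,224.6),.152),onplane(s,(204,233),.145))
a,b=.032,.037
# image: world y left; left->top edge is long side (y)
B=[(t,(a,b,.05),(174.6,228.6)),(t,(a,-b,.05),(199.6,210.6)),(t,(-a,-b,.05),(215.2,233.6)),(t,(-a,b,.05),(190.2,249.2))]
C=[(t,(-b,0,.05),(0,0))]
B=[(t,(a,b,.05),(174.6,228.6)),(t,(a,-b,.05),(199.6,210.6)),(t,(-a,-b,.05),(215.2,233.6)),(t,(-a,b,.05),(190.2,249.2)),
 (t,(0,0,.152),(187.8,224.6))]
S=[(s,(a,b,.05),(206.5,249)),(s,(a,-b,.05),(227,258)),(s,(-a,-b,.05),(209.5,278.5)),(s,(-a,b,.05),(187,268)),(s,(-a,-b,0),(212.7,292.7)),(s,(0,0,.145),(204,233))]
for g in(B,S,B+S):
    p,r=fit(g,[.5,.2,.5]); print("block",p[:2],np.degrees(p[2]),np.round(r,1).tolist())
a,b=.0375,.0425
T=[(t,(a,b,.124),(336,201)),(t,(a,-b,.124),(374.6,201)),(t,(-a,b,.124),(338.5,234.7)),(t,(-a,-b,.124),(374.8,234.5)),(t,(0,0,.161),(359.5,216.5))]
S=[(s,(a,-b,.124),(370.2,197.7)) if 0 else (s,(-a,b,.124),(330.7,194.5)),(s,(-a,-b,.124),(340.2,206.5)),(s,(a,-b,.124),(370.2,197.5)),(s,(0,0,.15),(348,183))]
for g in(T,S,T+S):
    p,r=fit(g,[.5,-.2,0]); print("cover",p[:2],np.degrees(p[2]),np.round(r,1).tolist())
for n in(t,s): print(proj(n,[[.4535,.0,0]]))
E
```

```text
knob [ 0.45065978 -0.34459484  0.16      ] [ 0.44733635 -0.34578704  0.15      ]
bar [0.44263602 0.02966138 0.152     ] [0.44014632 0.03468252 0.145     ]
block [0.43985137 0.03077868] 35.19680645914248 [[0.8, -0.3], [0.5, 0.0], [-0.4, -2.2], [-0.2, 0.3], [-0.5, 1.3]]
block [0.43877755 0.03466003] -59.393941772993266 [[-3.3, -0.7], [1.1, 3.0], [1.7, -0.0], [-1.1, -3.2], [-0.2, 0.1], [0.2, 0.4]]
block [0.44069429 0.03364172] 25.945400350908173 [[0.3, -3.8], [2.3, 0.7], [-2.1, 0.6], [-4.4, -1.0], [-1.8, 0.9], [-20.4, 16.1], [-19.1, -10.9], [18.5, -19.1], [19.4, 10.3], [16.1, -19.0], [0.4, -0.3]]
cover [ 0.452625   -0.34651519] -1.4011420639020133 [[0.3, 0.5], [-1.3, 0.6], [-0.8, -0.3], [0.6, -0.0], [0.7, -0.7]]
cover [ 0.444023   -0.34554227] -94.71997231295117 [[-4.6, -9.1], [2.1, -0.5], [-0.6, 1.3], [0.7, 0.8]]
cover [ 0.45164638 -0.34591251] -4.675216163548543 [[1.0, -0.1], [-0.5, 2.1], [-2.0, -1.0], [-0.5, 1.5], [0.5, -0.2], [7.1, 8.8], [28.4, -11.2], [-16.7, -19.6], [-0.9, -1.0]]
[[210.18574967 225.96891183]]
[[219.57006246 268.37239427]]
```

```bash
python3 - <<'E'
from fit import *
d=pickle.load(open("im0.pkl","rb")); t,s=d["top"],d["scene"]
a,b=.032,.037
B=[(t,(a,b,.05),(174.6,228.6)),(t,(a,-b,.05),(199.6,210.6)),(t,(-a,-b,.05),(215.2,233.6)),(t,(-a,b,.05),(190.2,249.2)),
 (t,(0,0,.152),(187.8,224.6))]
S=[(s,(a,-b,.05),(206.5,249)),(s,(-a,-b,.05),(227,258)),(s,(-a,b,.05),(209.5,278.5)),(s,(a,b,.05),(187,268)),(s,(-a,b,0),(212.7,292.7)),(s,(0,0,.145),(204,233))]
for g in(B,S,B+S):
    p,r=fit(g,[.5,.2,.5]); print("block",p[:2],np.degrees(p[2]),np.round(r,1).tolist())
a,b=.0375,.0425
T=[(t,(a,b,.124),(336,201)),(t,(a,-b,.124),(374.6,201)),(t,(-a,b,.124),(338.5,234.7)),(t,(-a,-b,.124),(374.8,234.5)),(t,(0,0,.161),(359.5,216.5))]
S=[(s,(a,b,.124),(330.7,194.5)),(s,(-a,b,.124),(340.2,206.5)),(s,(-a,-b,.124),(370.2,197.5)),(s,(0,0,.15),(348,183)),(s,(-.043,.048,0),(337,242.7))]
for g in(T,S,T+S):
    p,r=fit(g,[.5,-.2,0]); print("cover",p[:2],np.degrees(p[2]),np.round(r,1).tolist())
# tube block top corners region, scene (800px coords): rough
print("tube", onplane(t,(262/1.5625,232/1.5625),.05))
for uv in((292,222),(225,320),(285,330),(228,318)): print("bench pt",uv,onplane(t,np.array(uv)/1.5625,0))
E
```

```text
block [0.43985137 0.03077868] 35.19680645914248 [[0.8, -0.3], [0.5, 0.0], [-0.4, -2.2], [-0.2, 0.3], [-0.5, 1.3]]
block [0.43851597 0.0335499 ] 34.13143091636699 [[-1.1, -1.0], [0.8, -0.2], [0.4, 0.2], [-0.1, -0.1], [-1.4, 0.4], [0.7, 0.3]]
block [0.43907455 0.03225192] 34.22871129519628 [[0.2, -0.3], [0.2, 0.4], [-1.0, -1.6], [-1.1, 0.5], [-1.2, 1.7], [-0.8, -1.4], [1.2, -0.5], [0.9, -0.2], [0.4, -0.4], [-1.0, 0.0], [1.2, -0.0]]
cover [ 0.452625   -0.34651519] -1.4011420639020133 [[0.3, 0.5], [-1.3, 0.6], [-0.8, -0.3], [0.6, -0.0], [0.7, -0.7]]
cover [ 0.44212274 -0.34473711] -0.8322367040337317 [[-5.7, -6.0], [0.9, -0.3], [0.5, -0.8], [0.8, 1.3], [-1.7, 2.3]]
cover [ 0.45049278 -0.34727671] -0.33381527275153483 [[0.4, 1.7], [-1.2, 1.2], [-0.1, 1.0], [1.3, 0.6], [1.2, 0.3], [-6.6, -8.1], [0.1, -2.6], [-0.6, -3.2], [-0.2, -0.9], [-2.4, -0.1]]
tube [0.65093288 0.1042674  0.05      ]
bench pt (292, 222) [0.68433918 0.06477764 0.        ]
bench pt (225, 320) [0.51315827 0.17505439 0.        ]
bench pt (285, 330) [0.49391044 0.07327438 0.        ]
bench pt (228, 318) [0.51647047 0.1701188  0.        ]
```

```bash
cat > go.py <<'E'
import sys,numpy as np
from scipy.spatial.transform import Rotation as Ro
from plant import bot
o=bot.get_obs(); R=Ro.from_euler("xyz",o["eef_rot"],degrees=True)
x,y,z,yaw=map(float,sys.argv[1:])
T=Ro.from_euler("xyz",[180,0,yaw],degrees=True)
d=np.array([x,y,z])-o["eef_pos"]
print("shift after turn, units",np.round(T.inv().apply(d)/.4,4),"turn units",np.round((R.inv()*T).as_rotvec(degrees=True)/120,4))
E
python3 go.py .25 -.348 .3 -90; python3 - <<'E'
from fit import *
d=pickle.load(open("im0.pkl","rb")); t,s=d["top"],d["scene"]
for n,uv,z in(("panel base",(606,385),0),("panel top front L?",(690,385),.28),("carousel edge",(512,325),.15),("car2",(470,340),.15),("tube corner front",(250,262),0),("tube right",(290,247),0),("tube top",(233,218),.05),("tube top R",(272,208),.05),("tube top FR",(288,237),.05),("tube top FL",(248,250),.05),("instr left",(225,300),0),("bottle",(262,197),0)):
    print(n,onplane(t,(np.array(uv)+.5)/1.5625-.5,z)[:2].round(3))
E
python3 -m handwheel '[[[0,0,-0.1,0,0,-0.087],[0,0,-0.1,0,0,-0.087],[0,0,0,0,0,-0.087],[0,0,0,0,0,-0.087],[0,0,0,0,0,-0.087],[0,0,0,0,0,-0.087],[0,0,0,0,0,-0.087]]]' 1 20
```

```text
shift after turn, units [-0.6238 -0.1713 -0.1961] turn units [ 8.000e-04  6.000e-04 -6.093e-01]
panel base [ 0.391 -0.458]
panel top front L? [ 0.38  -0.454]
carousel edge [ 0.473 -0.279]
car2 [ 0.453 -0.218]
tube corner front [0.614 0.137]
tube right [0.639 0.068]
tube top [0.677 0.154]
tube top R [0.693 0.089]
tube top FR [0.642 0.062]
tube top FL [0.621 0.127]
instr left [0.548 0.177]
bottle [0.732 0.119]
clock: 0.98
eef_pos: [0.1816, -0.5977, 0.3019]
eef_rot: [180.0, 0.1, -89.7]
ft_force: [0.2, -0.6, -0.2]
opening: 0.0874
grip_force: 0.0
```

```bash
python3 -m handwheel '[[[-0.126,0,0,0,0,0],[-0.126,0,0,0,0,0],[-0.126,0,0,0,0,0],[-0.126,0,0,0,0,0],[-0.126,0,0,0,0,0],[0,-0.134,0,0,0,0],[0,-0.134,0,0,0,0],[0,-0.134,0,0,0,0],[0,-0.134,0,0,0,0],[0,-0.134,0,0,0,0]]]' && python3 -m handwheel '[[[0,0,0.1,0,0,0],[0,0,0,0,0,0],[0,0,0,0,0,0]]]' && python3 go.py .45 -.346 .131 -90
python3 - <<'E'
from cam import *
from plant import imaging
d={n:imaging.get_image(n) for n in("top","scene")}; pickle.dump(d,open("im1.pkl","wb"))
cv2.imwrite("pics/m2.png",np.hstack([crop(d["top"],315,170,80,120,5),crop(d["scene"],310,150,80,120,5)]))
E
```

```text
clock: 2.22
eef_pos: [0.4513, -0.3457, 0.3021]
eef_rot: [180.0, 0.0, -90.0]
ft_force: [-0.3, -0.1, 0.0]
opening: 0.0869
grip_force: 0.0
clock: 2.6
eef_pos: [0.4497, -0.3467, 0.2638]
eef_rot: [-180.0, -0.1, -90.0]
ft_force: [-0.2, -0.0, -0.5]
opening: 0.087
grip_force: 0.0
shift after turn, units [-0.0018 -0.0008  0.332 ] turn units [-0.0004 -0.0007 -0.0003]
```

View pics/m2.png

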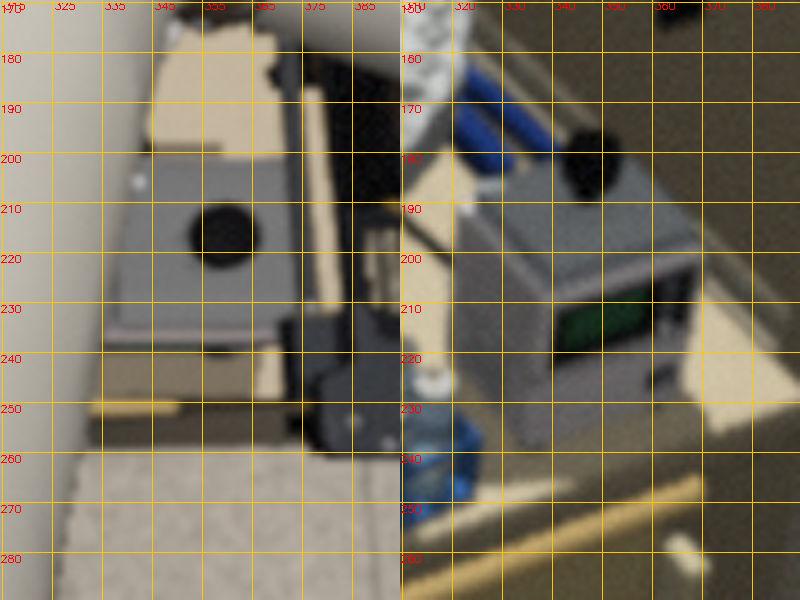

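Knob head at about (359.6,217) in the top view and (347.6,182.6) in the scene view, which agrees with the first estimate. Descend and grip.

```bash
python3 -m handwheel '[[[-0.002,0,0.09,0,0,0],[0,0,0.09,0,0,0],[0,0,0.08,0,0,0],[0,0,0.04,0,0,0],[0,0,0.031,0,0,0],[0,0,0,0,0,0]]]' && python3 -m handwheel '[[[0,0,0,0,0,0],[0,0,0,0,0,0],[0,0,0,0,0,0],[0,0,0,0,0,0],[0,0,0,0,0,0],[0,0,0,0,0,0]]]' 0 25
```

```text
clock: 3.45
eef_pos: [0.4498, -0.3455, 0.1303]
eef_rot: [180.0, -0.0, -90.0]
ft_force: [0.4, 0.1, 0.5]
opening: 0.0872
grip_force: 0.0
clock: 4.2
eef_pos: [0.4497, -0.3453, 0.1301]
eef_rot: [180.0, 0.0, -90.0]
ft_force: [-0.9, -0.7, -0.3]
opening: 0.0352
grip_force: 0.0
```

```bash
python3 -m handwheel '[[[0,0,0,0,0,0],[0,0,0,0,0,0],[0,0,0,0,0,0],[0,0,0,0,0,0]]]'; python3 -m handwheel '[[[0,0,-0.01,0,0,0],[0,0,-0.02,0,0,0],[0,0,-0.05,0,0,0],[0,0,-0.1,0,0,0],[0,0,0,0,0,0]]]'
```

```text
clock: 4.7
eef_pos: [0.4499, -0.3454, 0.1302]
eef_rot: [-180.0, -0.0, -90.0]
ft_force: [2.4, -0.2, -0.7]
opening: 0.029
grip_force: 25.0
clock: 5.32
eef_pos: [0.4516, -0.3465, 0.2061]
eef_rot: [-179.6, -0.2, -90.0]
ft_force: [-0.1, 0.2, -2.6]
opening: 0.029
grip_force: 25.0
```

```bash
python3 -m handwheel '[[[0,0,-0.12,0,0,0],[0,0,-0.12,0,0,0],[-0.08,0,0,0,0,0],[-0.12,0,0,0,0,0],[-0.12,0,0,0,0,0],[-0.12,0,0,0,0,0],[-0.12,0,0,0,0,0],[-0.12,0,0,0,0,0],[-0.12,0,0,0,0,0],[-0.12,0,0,0,0,0]]]' && python3 -m handwheel '[[[-0.12,0,0,0,0,0],[-0.08,0,0,0,0,0],[-0.03,0,0,0,0,0],[0,0,0,0,0,0]]]'; python3 go.py .535 .115 .3 -90
```

```text
clock: 6.58
eef_pos: [0.4489, 0.0241, 0.2973]
eef_rot: [179.9, -0.0, -90.0]
ft_force: [1.8, 0.2, -2.0]
opening: 0.029
grip_force: 25.0
clock: 7.08
eef_pos: [0.4495, 0.1147, 0.2975]
eef_rot: [179.9, -0.0, -90.0]
ft_force: [-0.1, -0.0, -2.2]
opening: 0.0294
grip_force: 25.0
shift after turn, units [-0.0007 -0.2138 -0.0064] turn units [ 0.0008 -0.0004  0.0002]
```

```bash
python3 -m handwheel '[[[0,-0.07,0,0,0,0],[0,-0.07,0,0,0,0],[0,-0.073,0,0,0,0],[0,0,0.04,0,0,0],[0,0,0.08,0,0,0],[0,0,0.08,0,0,0],[0,0,0,0,0,0]]]'; python3 - <<'E'
from cam import *
from plant import imaging
d={n:imaging.get_image(n) for n in("top","scene")}; pickle.dump(d,open("im2.pkl","wb"))
c=np.hstack([cv2.resize(d["top"]["frame"][60:360,100:300,::-1],None,fx=2,fy=2),cv2.resize(d["scene"]["frame"][60:360,60:260,::-1],None,fx=2,fy=2)])
cv2.imwrite("pics/m3.png",c)
E
```

```text
clock: 7.95
eef_pos: [0.5325, 0.1127, 0.2151]
eef_rot: [179.6, -0.2, -90.1]
ft_force: [-0.0, 1.0, -2.2]
opening: 0.029
grip_force: 25.0
```

View pics/m3.png

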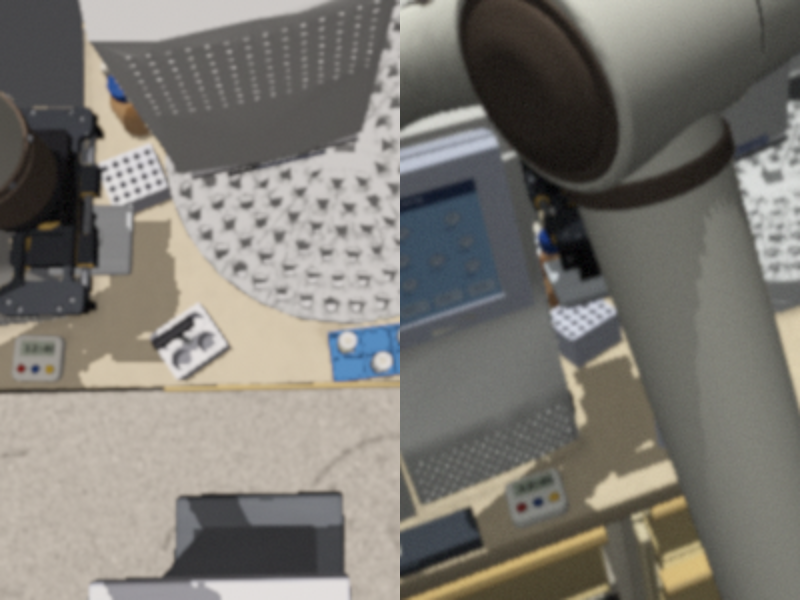

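The top view shows the cover level in the gripper, right edge at about (130,205–272), over bare bench. It is clear of the vial block (190,340) and the tube block (135,180), so I continue down.

```bash
python3 -m handwheel '[[[-0.005,-0.005,0.06,0,0,0],[0,0,0.08,0,0,0],[0,0,0.08,0,0,0],[0,0,0.08,0,0,0],[0,0,0.06,0,0,0],[0,0,0.04,0,0,0],[0,0,0.02,0,0,0],[0,0,0,0,0,0]]]'; python3 go.py .535 .115 .026 -90
```

```text
clock: 9.05
eef_pos: [0.5376, 0.1167, 0.0506]
eef_rot: [-180.0, 0.0, -90.0]
ft_force: [0.2, 0.1, -3.0]
opening: 0.0293
grip_force: 25.0
shift after turn, units [0.0043 0.0065 0.0614] turn units [-0.0003  0.0001 -0.0002]
```

```bash
python3 -m handwheel '[[[0,0,0.025,0,0,0],[0,0,0.02,0,0,0],[0,0,0.01,0,0,0],[0,0,0,0,0,0]]]'; python3 -m handwheel '[[[0,0,0.003,0,0,0],[0,0,0.003,0,0,0],[0,0,0,0,0,0]]]'
```

```text
clock: 9.55
eef_pos: [0.537, 0.1165, 0.0277]
eef_rot: [180.0, -0.0, -90.0]
ft_force: [-0.5, -0.1, -2.7]
opening: 0.0292
grip_force: 25.0
clock: 9.93
eef_pos: [0.5374, 0.1167, 0.0262]
eef_rot: [-180.0, 0.0, -90.0]
ft_force: [0.0, -0.5, -0.9]
opening: 0.0292
grip_force: 25.0
```

```bash
python3 -m handwheel '[[[0,0,0.002,0,0,0],[0,0,0,0,0,0]]]'; python3 -m handwheel '[[[0,0,0,0,0,0],[0,0,0,0,0,0],[0,0,0,0,0,0],[0,0,0,0,0,0],[0,0,0,0,0,0]]]' 1; python3 -m handwheel '[[[0,0,-0.02,0,0,0],[0,0,-0.1,0,0,0],[0,0,-0.15,0,0,0],[0,0,-0.15,0,0,0],[0,0,-0.15,0,0,0],[0,0,-0.1,0,0,0]]]'; python3 go.py .439 .032 .3 -55.6
```

```text
clock: 10.18
eef_pos: [0.5374, 0.1167, 0.0261]
eef_rot: [-180.0, 0.0, -90.0]
ft_force: [-2.9, -0.2, 5.1]
opening: 0.0293
grip_force: 25.0
clock: 10.8
eef_pos: [0.5372, 0.1166, 0.0249]
eef_rot: [180.0, -0.0, -90.0]
ft_force: [-0.6, -0.1, 0.3]
opening: 0.0711
grip_force: 0.0
clock: 11.55
eef_pos: [0.5375, 0.1166, 0.2972]
eef_rot: [-179.7, 0.1, -90.0]
ft_force: [0.5, 0.3, 0.2]
opening: 0.0867
grip_force: 0.0
shift after turn, units [ 0.0354  0.3228 -0.0069] turn units [-0.0026  0.0003 -0.2868]
```

```bash
python3 -m handwheel '[[[0.105,0.123,0,0,0,0],[0.105,0.123,0,0,0,0],[0,0,0,0,0,-0.0717],[0,0,0,0,0,-0.0717],[0,0,0,0,0,-0.0717],[0,0,0,0,0,-0.0717],[0,0,0,0,0,0]]]'; python3 go.py .439 .0325 .126 -55.6;  python3 - <<'E'
from cam import *
from plant import imaging
d={n:imaging.get_image(n) for n in("top","scene")}; pickle.dump(d,open("im3.pkl","wb"))
cv2.imwrite("pics/m4.png",np.hstack([crop(d["top"],140,140,100,120,4),crop(d["scene"],140,180,100,120,4)]))
E
```

```text
clock: 12.42
eef_pos: [0.4418, 0.0354, 0.2934]
eef_rot: [-180.0, -0.0, -55.7]
ft_force: [0.0, -1.4, 0.4]
opening: 0.0873
grip_force: 0.0
shift after turn, units [0.002  0.0099 0.4186] turn units [-0.0003 -0.     -0.0009]
```

View pics/m4.png

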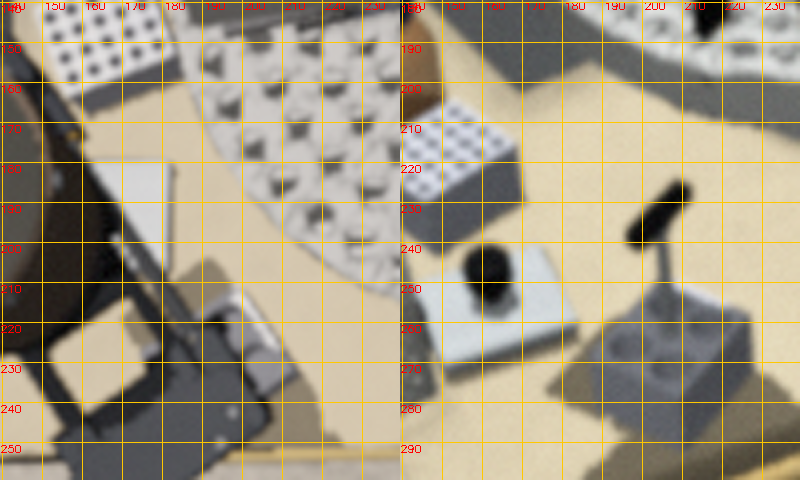

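The scene crop shows the cover flat and upright on bare bench (plate ≈ (165,255)) and the handle bar centred at (204.5,233), unchanged. Now grip the handle.

```bash
python3 -m handwheel '[[[0.002,0.009,0.1,0,0,0],[0,0,0.12,0,0,0],[0,0,0.1,0,0,0],[0,0,0.06,0,0,0],[0,0,0.039,0,0,0],[0,0,0,0,0,0]]]'; python3 -m handwheel '[[[0,0,0,0,0,0],[0,0,0,0,0,0],[0,0,0,0,0,0],[0,0,0,0,0,0],[0,0,0,0,0,0],[0,0,0,0,0,0],[0,0,0,0,0,0],[0,0,0,0,0,0]]]' 0 40;python3 -m handwheel '[[[0,0,0,0,0,0],[0,0,0,0,0,0],[0,0,0,0,0,0],[0,0,0,0,0,0]]]'; python3 go.py .439 .0325 .126 -55.6
```

```text
clock: 13.28
eef_pos: [0.4388, 0.0325, 0.1245]
eef_rot: [179.8, 0.0, -55.7]
ft_force: [0.5, -0.0, 0.5]
opening: 0.0874
grip_force: 0.0
clock: 14.28
eef_pos: [0.4395, 0.0328, 0.1253]
eef_rot: [180.0, 0.0, -55.6]
ft_force: [0.3, 0.0, 0.3]
opening: 0.015
grip_force: 0.0
clock: 14.78
eef_pos: [0.4394, 0.0327, 0.1253]
eef_rot: [180.0, 0.0, -55.6]
ft_force: [-0.5, -2.1, 0.3]
opening: 0.0135
grip_force: 40.0
shift after turn, units [-0.0002  0.0011 -0.0017] turn units [ 0.0001  0.     -0.0002]
```

```bash
python3 -m handwheel '[[[0,0,-0.01,0,0,0],[0,0,-0.03,0,0,0],[0,0,-0.08,0,0,0],[0,0,-0.12,0,0,0],[0,0,-0.12,0,0,0.0717],[0,0,-0.12,0,0,0.0717],[0,0,-0.07,0,0,0.0717],[0,0,0,0,0,0.0717],[0,0,0,0,0,0]]]'; python3 go.py .45 -.346 .34 -90
```

```text
clock: 15.9
eef_pos: [0.439, 0.0328, 0.3456]
eef_rot: [180.0, 0.0, -89.9]
ft_force: [0.3, -0.6, -4.7]
opening: 0.0133
grip_force: 40.0
shift after turn, units [ 0.947  -0.0276  0.0139] turn units [0.0001 0.0003 0.0006]
```

```bash
python3 -m handwheel '[[[0.06,0,0,0,0,0],[0.11,0,0,0,0,0],[0.11,0,0,0,0,0],[0.11,0,0,0,0,0],[0.11,0,0,0,0,0],[0.11,0,0,0,0,0],[0.11,-0.01,0,0,0,0],[0.11,-0.01,0,0,0,0],[0.08,-0.008,0,0,0,0],[0.037,0,0,0,0,0]]]'; python3 -m handwheel '[[[0,0,0.08,0,0,0],[0,0,0.1,0,0,0],[0,0,0.04,0,0,0],[0,0,0,0,0,0],[0,0,0,0,0,0]]]'; python3 go.py .45 -.346 .255 -90
python3 - <<'E'
from cam import *
from plant import imaging
d={n:imaging.get_image(n) for n in("top","scene")}; pickle.dump(d,open("im4.pkl","wb"))
cv2.imwrite("pics/m5.png",np.hstack([crop(d["top"],315,170,80,100,5),crop(d["scene"],310,150,80,100,5)]))
E
```

```text
clock: 17.15
eef_pos: [0.4502, -0.3473, 0.344]
eef_rot: [179.9, 0.1, -90.0]
ft_force: [0.3, 1.5, -3.5]
opening: 0.0136
grip_force: 40.0
clock: 17.77
eef_pos: [0.4516, -0.3465, 0.2594]
eef_rot: [-179.8, -0.1, -90.0]
ft_force: [0.4, 0.4, -4.1]
opening: 0.0136
grip_force: 40.0
shift after turn, units [-0.0012  0.0041  0.0109] turn units [-0.0014 -0.001   0.0003]
```

View pics/m5.png

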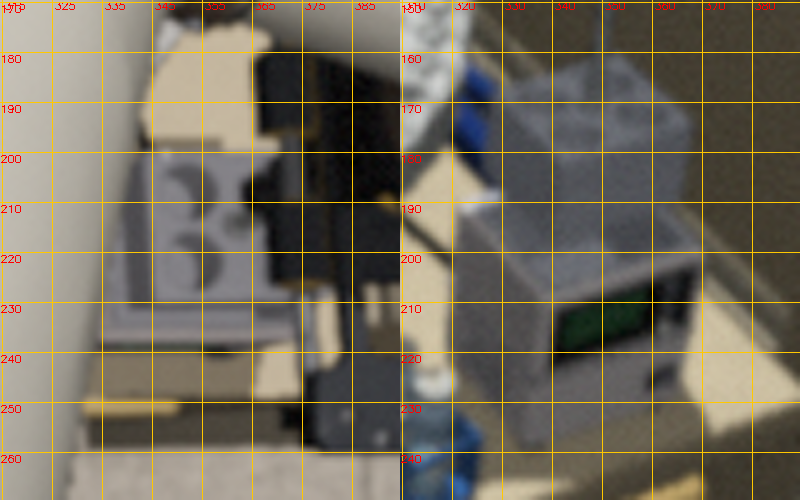

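The picture shows the block level above the well: its wells are at top-view (355,212), and its underside is just above the rim in the scene view. I need a contrast-stretched close-up to compare block and rim.

```bash
python3 - <<'E'
from cam import *
d=pickle.load(open("im4.pkl","rb"))
def st(im,u0,v0,w,h):
    f=im["frame"].astype(float); g=f[v0:v0+h,u0:u0+w]; lo,hi=np.percentile(g,[5,90])
    j=dict(im); j["frame"]=np.clip((f-lo)/(hi-lo)*255,0,255).astype(np.uint8); return crop(j,u0,v0,w,h,8)
cv2.imwrite("pics/m6.png",np.hstack([st(d["top"],330,192,50,56),st(d["scene"],322,170,50,56)]))
o=np.array([.4516,-.3465,.2594-.1253])
t,s=d["top"],d["scene"]
for n,l in(("bot",0),("top",.05)):
  for a,b in((.032,.037),(.032,-.037),(-.032,-.037),(-.032,.037)): print(n,a,b,"top",proj(t,o+[a,b,l])[0].round(1),"scene",proj(s,o+[a,b,l])[0].round(1))
for n,X,Y,z in(("rim outer",.0375,.0425,.112),("well",.0335,.0385,.112),("housing",.043,.048,.110)):
  for a,b in((1,1),(1,-1),(-1,-1),(-1,1)): q=[.45+a*X,-.346+b*Y,z]; print(n,a,b,"top",proj(t,q)[0].round(1),"scene",proj(s,q)[0].round(1))
E
```

```text
bot 0.032 0.037 top [339.5 204. ] scene [326.9 183.8]
bot 0.032 -0.037 top [372.1 203.3] scene [351.8 176. ]
bot -0.032 -0.037 top [374.6 231.7] scene [366.5 190.2]
bot -0.032 0.037 top [341.4 232.4] scene [341.  198.6]
top 0.032 0.037 top [344.7 200.4] scene [328.7 167.7]
top 0.032 -0.037 top [379.5 199.6] scene [354.2 160. ]
top -0.032 -0.037 top [382.3 229.8] scene [369.4 174. ]
top -0.032 0.037 top [346.9 230.6] scene [343.2 182.3]
rim outer 1 1 top [334.6 203.9] scene [323.3 190.5]
rim outer 1 -1 top [371.2 203.1] scene [351.6 181.5]
rim outer -1 -1 top [374.  235.6] scene [368.6 198.2]
rim outer -1 1 top [336.8 236.4] scene [339.6 208. ]
well 1 1 top [336.5 205.6] scene [325.5 190.9]
well 1 -1 top [369.6 204.8] scene [351.1 182.7]
well -1 -1 top [372.1 233.8] scene [366.3 197.8]
well -1 1 top [338.4 234.6] scene [340.1 206.6]
housing 1 1 top [332.  201.7] scene [320.3 190.4]
housing 1 -1 top [373.  200.9] scene [352.1 180.3]
housing -1 -1 top [376.3 238. ] scene [371.7 199.5]
housing -1 1 top [334.4 238.9] scene [338.8 210.6]
```

View pics/m6.png

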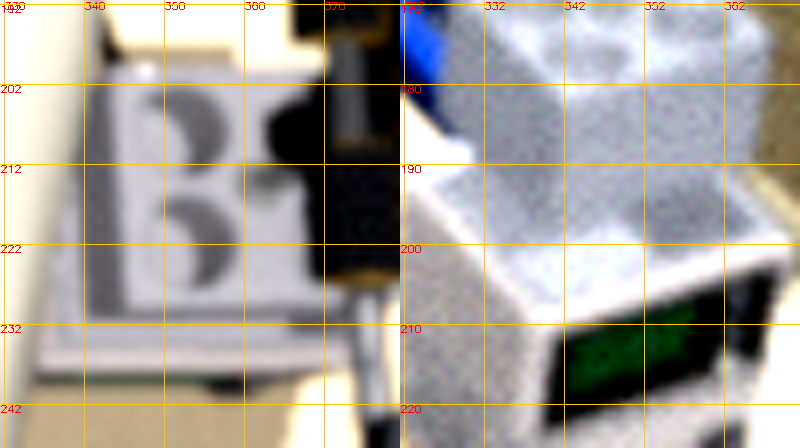

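The close-up puts the block's front-left top corner at (345.6,230.3) and the housing corner at (334.3,238.8) in the top view. The scene view has the block's bottom front corner at (342,199.6) and the housing corner at (338.4,210.2). The offsets are within about 2 mm, inside the chamfer's capture. I shift to (0.4505, −0.347) and lower gently, watching the force.

```bash
python3 -m handwheel '[[[0.001,0.003,0.02,0,0,0],[0,0,0.02,0,0,0],[0,0,0,0,0,0],[0,0,0,0,0,0]]]'; python3 go.py .4505 -.347 .2373 -90; python3 -m handwheel '[[[0,0,0.01,0,0,0],[0,0,0.005,0,0,0],[0,0,0,0,0,0]]]'; python3 -m handwheel '[[[0,0,0.005,0,0,0],[0,0,0,0,0,0]]]'
```

```text
clock: 18.38
eef_pos: [0.4494, -0.3465, 0.2414]
eef_rot: [180.0, -0.0, -90.0]
ft_force: [1.0, 0.4, -4.9]
opening: 0.0133
grip_force: 40.0
shift after turn, units [ 0.0012 -0.0027  0.0101] turn units [ 0.     -0.0001 -0.0002]
clock: 18.75
eef_pos: [0.4498, -0.3472, 0.2369]
eef_rot: [-179.9, -0.1, -90.0]
ft_force: [-1.3, -1.3, 2.1]
opening: 0.0134
grip_force: 40.0
clock: 19.0
eef_pos: [0.4502, -0.3481, 0.2367]
eef_rot: [-179.8, -0.3, -90.0]
ft_force: [-1.5, -2.0, 8.2]
opening: 0.0138
grip_force: 40.0
```

```bash
python3 -m handwheel '[[[0.0025,0,0,0,0,0],[0,0,0,0,0,0]]]'; python3 -m handwheel '[[[0,0.0025,0,0,0,0],[0,0,0,0,0,0]]]';  python3 -m handwheel '[[[0,0,0.002,0,0,0],[0,0,0,0,0,0]]]'; python3 -c "
from plant import bot
o=bot.get_obs();print(o['moment'].round(2),o['ft_force'].round(1))"
```

```text
clock: 19.25
eef_pos: [0.4501, -0.3488, 0.2364]
eef_rot: [-179.8, -0.2, -90.0]
ft_force: [-2.4, -1.5, 8.1]
opening: 0.0136
grip_force: 40.0
clock: 19.5
eef_pos: [0.4496, -0.3487, 0.2365]
eef_rot: [-179.7, -0.2, -90.0]
ft_force: [0.0, -0.9, 6.8]
opening: 0.0138
grip_force: 40.0
clock: 19.75
eef_pos: [0.4498, -0.3491, 0.2363]
eef_rot: [-179.7, -0.3, -90.0]
ft_force: [-0.7, -1.4, 9.6]
opening: 0.0137
grip_force: 40.0
[-0.19  0.51 -0.02] [-0.7 -1.4  9.6]
```

```bash
cat > ob.py <<'E'
from plant import bot
o=bot.get_obs();print("F",o['ft_force'].round(1),"M",o['moment'].round(2),"p",o["eef_pos"].round(4))
E
python3 -m handwheel '[[[0,0,-0.012,0,0,0],[0,0,0,0,0,0],[0,0,0,0,0,0]]]' >/dev/null; python3 ob.py
python3 -m handwheel '[[[0,-0.005,0,0,0,0],[0,0,0,0,0,0]]]' >/dev/null; python3 ob.py
python3 -m handwheel '[[[0,0,0.004,0,0,0],[0,0,0.003,0,0,0],[0,0,0,0,0,0]]]' >/dev/null; python3 ob.py
python3 -m handwheel '[[[0,0,0.003,0,0,0],[0,0,0,0,0,0]]]' >/dev/null; python3 ob.py
```

```text
F [ 0.8  1.3 -0.7] M [0.33 0.09 0.04] p [ 0.4485 -0.3472  0.2372]
F [-1.9 -0.6  0.5] M [0.01 0.8  0.01] p [ 0.4498 -0.3475  0.2371]
F [-3.2 -0.8  8.4] M [0.13 1.19 0.07] p [ 0.4506 -0.3484  0.2369]
F [-2.7 -0.1 11.3] M [0.3  1.34 0.02] p [ 0.4509 -0.3487  0.2368]
```

```bash
python3 -m handwheel '[[[0,0,-0.013,0,0,0],[0.004,-0.006,0,0,0,0],[0,0,0,0,0,0],[0,0,0,0,0,0]]]' >/dev/null; python3 ob.py
python3 -m handwheel '[[[0,0,0.004,0,0,0],[0,0,0,0,0,0]]]' >/dev/null; python3 ob.py
python3 -m handwheel '[[[0,0,0.004,0,0,0],[0,0,0,0,0,0]]]' >/dev/null; python3 ob.py
python3 -m handwheel '[[[0,0,0.004,0,0,0],[0,0,0,0,0,0]]]' >/dev/null; python3 ob.py
```

```text
F [-0.1  1.6 -4.7] M [0.04 0.05 0.03] p [ 0.4528 -0.3488  0.2376]
F [-0.8  1.   0.8] M [0.27 0.34 0.03] p [ 0.4528 -0.3491  0.2374]
F [-2.6  2.4  5.8] M [0.67 0.83 0.07] p [ 0.4529 -0.3494  0.2373]
F [-3.6  2.5 10.6] M [0.95 1.16 0.09] p [ 0.453  -0.3497  0.2372]
```

```bash
python3 -m handwheel '[[[-0.005,0,-0.006,0,0,0],[0,0,0,0,0,0]]]' >/dev/null; python3 ob.py
for i in 1 2 3; do python3 -m handwheel '[[[0,0.003,0,0,0,0],[0,0,0,0,0,0]]]' >/dev/null; python3 ob.py; done
for i in 1 2 3; do python3 -m handwheel '[[[0,0.003,0,0,0,0],[0,0,0,0,0,0]]]' >/dev/null; python3 ob.py; done
```

```text
F [-3.  -0.1  4.3] M [-0.01  0.63 -0.07] p [ 0.4529 -0.3475  0.2371]
F [-1.4  0.4  6.3] M [0.   0.41 0.01] p [ 0.4519 -0.3474  0.2368]
F [-1.6  0.   5.3] M [-0.03  0.01  0.03] p [ 0.4509 -0.3472  0.2365]
F [ 0.1 -0.1  3.9] M [-0.14 -0.4   0.01] p [ 0.4497 -0.3471  0.2362]
F [ 2.2 -2.5 -3.1] M [-0.72 -0.78 -0.11] p [ 0.4477 -0.3467  0.2346]
F [ 2.8 -0.3 -5.8] M [-0.47 -1.06 -0.13] p [ 0.4464 -0.3465  0.2348]
F [ 2.8 -0.2 -6.2] M [-0.3  -1.15 -0.13] p [ 0.4454 -0.3466  0.2355]
```

```bash
python3 -m handwheel '[[[0,-0.005,0,0,0,0],[0,0,0,0,0,0]]]' >/dev/null; python3 ob.py
for i in 1 2 3; do python3 -m handwheel '[[[0,0,0.004,0,0,0],[0,0,0,0,0,0]]]' >/dev/null; python3 ob.py; done; python3 go.py .4477 -.3467 .2346 -90
```

```text
F [ 1.6 -0.5 -5.6] M [-0.3  -0.53 -0.08] p [ 0.4471 -0.3469  0.236 ]
F [ 1.4 -0.9 -3.7] M [-0.34 -0.47 -0.1 ] p [ 0.4474 -0.3471  0.2347]
F [ 0.4 -0.8 -4.2] M [-0.4  -0.43 -0.07] p [ 0.4474 -0.347   0.2329]
F [ 1.4 -0.6 -4.1] M [-0.37 -0.45 -0.11] p [ 0.4475 -0.347   0.2312]
shift after turn, units [-0.0006 -0.0006 -0.0086] turn units [ 0.0001  0.0001 -0.0003]
```

```bash
python3 -m handwheel '[[[0.001,-0.0015,0.004,0,0,0],[0,0,0.006,0,0,0],[0,0,0,0,0,0]]]' >/dev/null; python3 ob.py
for i in 1 2 3 4; do python3 -m handwheel '[[[0,0,0.006,0,0,0],[0,0,0.006,0,0,0]]]' >/dev/null; python3 ob.py; done
```

```text
F [ 0.7 -0.5 -6. ] M [-0.3  -0.32 -0.08] p [ 0.4479 -0.3472  0.2267]
F [ 2.  -0.2 -4. ] M [-0.3  -0.27 -0.1 ] p [ 0.4481 -0.3474  0.2224]
F [ 0.8 -0.7 -4.3] M [-0.33 -0.27 -0.02] p [ 0.4482 -0.3474  0.2176]
F [ 0.7 -0.6 -3.2] M [-0.32 -0.3  -0.07] p [ 0.4482 -0.3474  0.2128]
F [ 1.2 -1.  -3.1] M [-0.32 -0.25 -0.05] p [ 0.4482 -0.3474  0.2081]
```

```bash
for i in 1 2 3; do python3 -m handwheel '[[[0.0003,-0.0003,0.006,0,0,0],[0,0,0.006,0,0,0]]]' >/dev/null; python3 ob.py; done; python3 -m handwheel '[[[0,0,0.005,0,0,0],[0,0,0.003,0,0,0],[0,0,0,0,0,0]]]' >/dev/null; python3 ob.py
for i in 1 2 3; do python3 -m handwheel '[[[0,0,0.002,0,0,0],[0,0,0.001,0,0,0]]]' >/dev/null; python3 ob.py; done
```

```text
F [ 1.8 -1.5 -4.1] M [-0.3  -0.29 -0.05] p [ 0.4483 -0.3475  0.2032]
F [ 0.3 -0.4 -4. ] M [-0.23 -0.23 -0.08] p [ 0.4484 -0.3476  0.1984]
F [-0.1 -0.8 -3.7] M [-0.26 -0.28 -0.04] p [ 0.4485 -0.3477  0.1935]
F [ 1.1 -0.3 -4.8] M [-0.2  -0.37 -0.06] p [ 0.4485 -0.3477  0.1903]
F [ 1.7 -1.  -2.9] M [-0.21 -0.28 -0.05] p [ 0.4485 -0.3478  0.1894]
F [ 1.1 -0.6 -2.8] M [-0.26 -0.25 -0.08] p [ 0.4485 -0.3478  0.1882]
F [ 2.4  0.4 -0.1] M [ 0.   -0.24 -0.1 ] p [ 0.4489 -0.348   0.1876]
```

```bash
for i in 1 2; do python3 -m handwheel '[[[0,0,0.002,0,0,0],[0,0,0.001,0,0,0],[0,0,0,0,0,0]]]' >/dev/null; python3 ob.py; done
python3 -m handwheel '[[[0,0,-0.003,0,0,0],[0,0,0,0,0,0]]]'; python3 ob.py
```

```text
F [2.6 1.7 6.4] M [ 0.48 -0.2  -0.09] p [ 0.4495 -0.3481  0.1875]
F [0.7 3.7 9.4] M [ 0.88 -0.08 -0.09] p [ 0.4499 -0.3482  0.1874]
clock: 29.25
eef_pos: [0.4495, -0.3481, 0.1875]
eef_rot: [-179.8, -0.1, -90.0]
ft_force: [1.2, 2.0, 7.3]
opening: 0.0135
grip_force: 40.0
F [1.2 2.  7.3] M [ 0.65 -0.28 -0.07] p [ 0.4495 -0.3481  0.1875]
```

Firm floor contact at TCP z = 0.1875, expected 0.1873, so the block is home. Release, rise and check.

```bash
python3 -m handwheel '[[[0,0,-0.003,0,0,0],[0,0,0,0,0,0]]]' >/dev/null; python3 -m handwheel '[[[0,0,0,0,0,0],[0,0,0,0,0,0],[0,0,0,0,0,0],[0,0,0,0,0,0],[0,0,0,0,0,0],[0,0,0,0,0,0]]]' 1;python3 -m handwheel '[[[0,0,-0.04,0,0,0],[0,0,-0.1,0,0,0],[0,0,-0.15,0,0,0],[0,0,-0.1,0,0,0],[0,0.08,0,0,0,0],[0,0.1,0,0,0,0],[0,0.1,0,0,0,0],[0,0,0,0,0,0]]]'; python3 - <<'E'
from cam import *
from plant import imaging
d={n:imaging.get_image(n) for n in("top","scene")}; pickle.dump(d,open("im5.pkl","wb"))
a=cv2.resize(d["top"]["frame"][130:280,130:400,::-1],(800,444),interpolation=3)[:, :]
m=np.vstack([cv2.resize(d["top"]["frame"][140:260,130:396,::-1],(798,360),interpolation=3)[:, :],cv2.resize(d["scene"]["frame"][150:240,130:396,::-1],(798,240),interpolation=3)])
cv2.imwrite("pics/m7.png",np.vstack([m[:330],m[360:]]) if 0 else cv2.resize(m,(798,600)))
E
```

```text
clock: 30.25
eef_pos: [0.4485, -0.3478, 0.1869]
eef_rot: [180.0, 0.0, -90.0]
ft_force: [-0.3, 0.3, -0.7]
opening: 0.0655
grip_force: 0.0
clock: 31.25
eef_pos: [0.3345, -0.3478, 0.3453]
eef_rot: [-179.8, -0.1, -90.1]
ft_force: [0.5, 0.4, 0.6]
opening: 0.0869
grip_force: 0.0
```

View pics/m7.png

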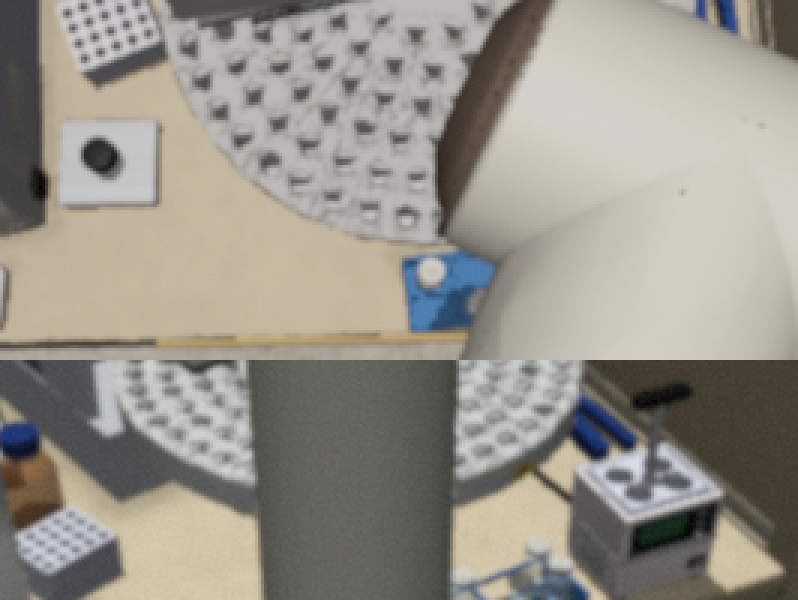

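The block sits flush in the heater with its handle upright (650,440). The cover is flat on the bare bench (108,160), and the tube block and rack haven't moved. The arm is clear, so I'm handing in.

```bash
python3 -c "
from plant import bot
print(bot.hand_in())"
```

```text
the job is handed in; nothing more can be done
None
```

The job is handed in after about 31 s of robot time: the cover sits flat and upright on the bare bench, the four-well block is fully home and flush in the heater, and the other block and the rack look unmoved.

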